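Find the flush catch of the battery drawer

TASK

The wheel's battery has to come out: feel across the lid of the grey battery box with the fingertips, trying its six flush round discs one after another until you find the one that gives, and push that one right down so that the battery drawer springs out at the front by itself. Then let the catch come back up and draw the hand away. This is a job of touching only: nothing is picked up, and the cup, the jar and the brush stay where they are.

Things in the scene. Friction and masses are not known exactly. Their poses are not given: they have to be found in the camera images.
- box: Grey battery box fixed to the bench, 200 deep (x) by 260 wide (y) by 90 mm high. Origin: centre of its underside; z up; front with drawer at -x, facing the robot within 20 degrees. Lid (top at 90 mm) has six 52 mm round holes, 72 mm apart in x, 76 mm in y, each with a grey plastic 50 mm disc, top 2 mm below the lid. Five are clipped-in blanks that give barely 1 mm per 6 N, 3 mm at most; one, in a hole drawn anew, is the soft catch; all look alike.
- plug0 (a point): Centre of the top face of the disc in one hole of the lid, 88 mm above the bench, seen from the robot: front row (nearer the drawer front), right. Any one of the six may be the catch. The point belongs to the lid and does not go down with the disc.
- plug1 (a point): Centre of the top face of the disc in one hole of the lid, 88 mm above the bench, seen from the robot: front row, middle. Any one of the six may be the catch. The point belongs to the lid and does not go down with the disc.
- plug2 (a point): Centre of the top face of the disc in one hole of the lid, 88 mm above the bench, seen from the robot: front row, left. Any one of the six may be the catch. The point belongs to the lid and does not go down with the disc.
- plug3 (a point): Centre of the top face of the disc in one hole of the lid, 88 mm above the bench, seen from the robot: back row, right. Any one of the six may be the catch. The point belongs to the lid and does not go down with the disc.
- plug4 (a point): Centre of the top face of the disc in one hole of the lid, 88 mm above the bench, seen from the robot: back row, middle. Any one of the six may be the catch. The point belongs to the lid and does not go down with the disc.
- plug5 (a point): Centre of the top face of the disc in one hole of the lid, 88 mm above the bench, seen from the robot: back row, left. Any one of the six may be the catch. The point belongs to the lid and does not go down with the disc.
- catch (a joint): How far the catch disc is pushed down, in m: 0 at rest, 0.007 at its stop. It starts to move at about 3 N, needs about 6 N at its stop, frees the drawer at 0.004 to 0.005 and springs back up when let go. Says nothing about which hole it is in.
- drawer (a joint): How far the battery drawer stands out of the box's front, in m: 0 shut and locked, 0.045 fully out. Once the catch frees it, a spring drives it fully out in under a second and it stays out.
- drawer_front (a point): Middle of the outer face of the grey plastic drawer front (240 mm wide, 46 mm high, no handle), 35 mm above the bench; moves with the drawer towards the box's -x.
- cup: Bystander: terracotta cup, 76 mm across, 85 mm high, standing on the bench to the left of the box. Origin: centre of its underside.
- jar: Bystander: white glaze jar with a lid, 60 mm across, 80 mm high, standing on the bench to the right of the box. Origin: centre of its underside.
- brush: Bystander: brush, 180 mm long, lying on the bench behind the box.

How it is judged:
At the end, for the whole second after the job is handed in: The drawer stands at least 35 mm out of the box, the catch is back up (less than 1.5 mm down), and cup, jar and brush are each within 20 mm of where they stood (value of joint drawer above 0.035 m and value of joint catch below 0.0015 m and distance of each of cup, jar, brush from where it was at the start of the episode below 0.02 m); the robot touches nothing.
It fails at once if the cup is lifted or knocked away (moved more than 30 mm) (distance of cup from where it was at the start of the episode above 0.03 m).
It fails at once if the jar is lifted or knocked away (moved more than 30 mm) (distance of jar from where it was at the start of the episode above 0.03 m).
It fails at once if the brush is lifted or knocked away (moved more than 30 mm) (distance of brush from where it was at the start of the episode above 0.03 m).
It also fails if it takes over 48 s, if anything falls off the work surface, if the arm or the gripper's body presses on something with over 40 N, if the wrist force passes 120 N, or if a joint passes its speed limit or range.

ROBOT

A 6-joint arm with a two-finger parallel gripper is mounted at the origin on the work surface. World frame = base frame: x ahead of the robot, y to its left, z up, the work surface at z = 0. Lengths are in m, angles in rad, forces in N, time in s.
With the tool pointing down it reaches from about 0.275 to 0.775 m from the base axis. Payload 14.6 kg.
Tool frame: the origin (TCP) lies on the front face of the gripper's body, between the roots of the fingers; the fingertips stand 73 mm ahead of it and the grasp point (between the pads) lies 54 mm ahead of it; z points along the fingers, y is the direction in which the jaws open and shut (so a half turn about z gives the same grasp; the last joint's range is limited). The gripper opens to 85 mm and grips with 20 to 120 N. Pads are 22 mm wide; open, the fingers measure 114 mm over their backs; the gripper's body (76 mm by 85 mm) begins 54 mm behind the grasp point. The pads swing forward as they close: fully open they stand 13 mm farther back than shut.
Start: joints at [-1.496, 0.263, -0.048, 1.259, 0, 1.415], TCP at [0.12, -0.511, 0.304] pointing down, gripper open.
Joint ranges: [-2.65, 2.65], [-0.89, 1.7], [-1.18, 1.37], [-2.13, 2.11], [-1.35, 1.29], [-3.14, 3.14]. Speed limits (rad/s): [1.89, 1.89, 2.57, 2.79, 3.14, 3.14].

INTERFACE

Orientations are given as [roll, pitch, yaw] about the fixed x, y, z axes, in that order (R = Rz(yaw) Ry(pitch) Rx(roll)).
In Python, from plant import env gives the robot as it stands.
- The arm moves only by the tool move_arm, never from a script. Its argument "series" is a list that holds one entry, the list of rows, each a list of 7 numbers: the finger opening in m, from 0 to 0.0854, then the shift along the tool's x, y, z in m, then the turn, a rotation vector about the tool's x, y, z in rad. In form: [[[hand, dx, dy, dz, wx, wy, wz], ...]]. A call has 1 to 20 rows; each row is the pose to reach, as a shift and turn from the pose measured when the call began, along the tool's axes at that moment; what a row does not reach only later rows make up. A row lasts 1/12 s, in which the tool goes at most 41.7 mm and 7.16 degrees, less where a joint would pass 70% of its speed; a pose out of reach is approached as far as the arm can. A call with a gripper value outside its range is refused whole. The fingers move at their own pace and stop on an object; the grip force is fixed at half the most. Time passes only in rows, so rows that repeat a pose let the fingers close. It gives the time, the measured TCP pose, the force and the opening at its end, in the units of the state.
- env.sense(): the state, without advancing time (a new reading comes with each control period).
- env.capture(name): name is "scene" or "top" or "wrist"; returns a dict with "pixels" (384x512x3 uint8, red, green, blue), "mtx" (3x3 intrinsics, pixels), "xyz" and "orientation" of the camera in the world. Camera axes: x right, y down, z forward; pixel columns grow to the right and rows downward; lengths in m; the calibration is good to about 2 mm. A picture is of the moment at which its call begins. There is no depth.
- env.job_done(): hands the job in, once; it reports no verdict.
The state is a dict: "clock": time; "q": joint angles; "joint_vel": joint speeds; "joint_efforts": joint torques, N m; "tool_pos": TCP position; "tcp_rot": TCP orientation; "force": force on the tool from outside, world axes, zero at the start; "torque": the same for the moment, N m; "grip_width": opening from 0.0 (shut) to 1.0 (fully open).
Only numpy, scipy, OpenCV 4.12 (cv2) and the standard library are available. Lean on these libraries where they do the work, as an engineer would, in place of code of your own. Each camera call takes 0.05 s, during which the arm holds its last target. There are 200 camera calls.

## Working session

There is one attempt and no reset: what is moved stays moved. The work goes in short steps, Python scripts to look and compute and a tool call to move; the robot and the scene stay as the last step left them, time stands still between calls to the robot, and variables do not carry over. Pictures are saved under pics/ and viewed, about 8 in all and at most 12, crops included, and the job is handed in when it is done.

Besides the shell and the picture viewer there is one more tool, called after "Emit:" by a JSON object that holds its "api" and its "payload". move_arm: Moves the arm, as the interface text tells. Its arguments: {"type":"object","properties":{"series":{"type":"array","items":{"type":"array","items":{"type":"array","items":{"type":"number"}}}}},"required":["series"]}

```bash
mkdir -p pics
python3 - <<'E'
from plant import env
import cv2, numpy as np
s=env.sense(); print({k:np.round(v,3).tolist() for k,v in s.items()})
for n in ("top","scene"):
    c=env.capture(n); cv2.imwrite(f"pics/{n}0.png",c["pixels"][:,:,::-1]); print(n,c["mtx"],c["xyz"],c["orientation"])
E
```

```text
{'clock': 0.0, 'q': [-1.496, 0.264, -0.049, 1.259, 0.0, 1.415], 'joint_vel': [-0.001, -0.0, -0.0, -0.001, 0.001, 0.0], 'joint_efforts': [-0.0, -63.76, 38.458, 0.013, -0.0, -0.0], 'tool_pos': [0.12, -0.511, 0.303], 'tcp_rot': [-3.141, -0.0, 0.23], 'force': [0.428, 0.293, -0.118], 'torque': [-0.036, -0.012, -0.025], 'grip_width': 1.002}
top [[438.69427499   0.         251.48179475]
 [  0.         438.69427499 194.7765303 ]
 [  0.           0.           1.        ]] [0.40588562 0.03985894 1.14881407] [-2.95229053  0.01541955 -1.59924695]
scene [[381.06026361   0.         260.00826118]
 [  0.         381.06026361 198.4107799 ]
 [  0.           0.           1.        ]] [ 1.09706986 -0.23433552  0.8213241 ] [-2.48310275e+00 -1.60102077e-03  1.09756294e+00]
```

View pics/top0.png

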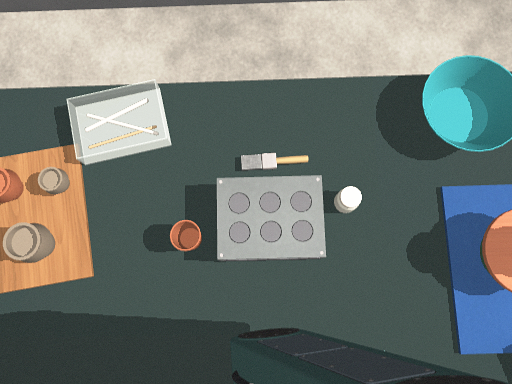

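View pics/scene0.png

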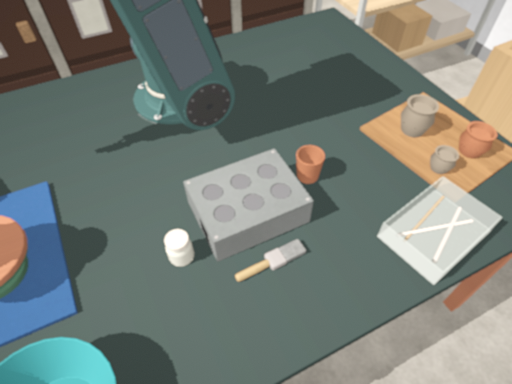

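The top view shows the box lid centred near (271,217). Its discs are at about (239,202), (270,201) and (301,201) in the back row and (239,232), (271,231) and (302,230) in the front row. The cup is at (186,235), the jar at (348,199) and the brush at (275,160). Next I'll measure the discs.

```bash
cat > h.py <<'E'
from plant import env
import cv2, numpy as np
from scipy.spatial.transform import Rotation as R
def ray(c,uv,z):
    d=R.from_euler('xyz',c["orientation"]).as_matrix()@np.linalg.solve(c["mtx"],[*uv,1.])
    p=np.array(c["xyz"]); return p+d*(z-p[2])/d[2]
def project(c,P):
    M=R.from_euler('xyz',c["orientation"]).as_matrix()
    q=c["mtx"]@(M.T@(np.array(P)-c["xyz"])); return q[:2]/q[2]
def discs(c,guess):
    g=cv2.cvtColor(c["pixels"],cv2.COLOR_RGB2GRAY); out=[]
    g=cv2.resize(g,None,fx=4,fy=4,interpolation=cv2.INTER_CUBIC)
    for u,v in guess:
        r=16; x0,y0=int(4*(u-r)),int(4*(v-r)); p=g[y0:y0+8*r,x0:x0+8*r]
        _,m=cv2.threshold(p,0,255,cv2.THRESH_BINARY_INV+cv2.THRESH_OTSU)
        cs,_=cv2.findContours(m,cv2.RETR_EXTERNAL,cv2.CHAIN_APPROX_NONE)
        k=min(cs,key=lambda k:-cv2.pointPolygonTest(cv2.convexHull(k),(4.*r,4.*r),True))
        e=cv2.fitEllipse(cv2.convexHull(k)); out.append(((e[0][0]+x0)/4-.375,(e[0][1]+y0)/4-.375,e[1][0]/4,e[1][1]/4))
    return np.array(out)
E
python3 - <<'E'
from h import *
P={}
G={"top":[(302,231),(271,231),(239,231),(301,201),(270,201),(239,202)],
"scene":[(213,192),(241,181),(267,171),(224,213),(253,201),(281,191)]}
for n in G:
    c=env.capture(n); d=discs(c,G[n]); print(n,d.round(1).tolist())
    P[n]=np.array([ray(c,x[:2],.088) for x in d]); print(P[n].round(4).tolist())
    p=P[n]; print("dy",np.linalg.norm(np.diff(p[:3],axis=0),axis=1),np.linalg.norm(np.diff(p[3:],axis=0),axis=1),"dx",np.linalg.norm(p[3:]-p[:3],axis=1),
      "yaw",np.degrees(np.arctan2(*(p[2]-p[0])[[1,0]])-np.pi/2), np.degrees(np.arctan2(*(p[5]-p[3])[[1,0]])-np.pi/2),"c",p.mean(0))
E
```

```text
top [[302.0, 230.3, 22.5, 23.0], [270.5, 231.1, 22.6, 22.8], [239.5, 231.9, 21.6, 22.2], [300.7, 201.0, 22.1, 22.8], [269.6, 201.8, 22.2, 22.5], [238.6, 202.6, 21.6, 22.2]]
[[0.5181, -0.0692, 0.088], [0.5185, 0.007, 0.088], [0.5189, 0.0821, 0.088], [0.5902, -0.0698, 0.088], [0.5906, 0.0066, 0.088], [0.5909, 0.0825, 0.088]]
dy [0.07620648 0.07507103] [0.076427   0.07590366] dx [0.07214146 0.07214509 0.07206543] yaw -0.29504631549336413 -0.26484865806866476 c [0.5545352  0.00651433 0.088     ]
scene [[211.9, 191.6, 16.6, 22.6], [240.0, 181.2, 15.7, 21.9], [266.7, 170.8, 15.3, 21.5], [223.7, 213.0, 18.2, 23.6], [252.7, 201.5, 17.6, 23.3], [280.2, 190.4, 16.4, 22.6]]
[[0.5197, -0.0707, 0.088], [0.5208, 0.0054, 0.088], [0.5203, 0.0816, 0.088], [0.5925, -0.071, 0.088], [0.5929, 0.0054, 0.088], [0.593, 0.0812, 0.088]]
dy [0.0760707 0.0762075] [0.07636071 0.07584495] dx [0.07275726 0.07210319 0.07272406] yaw -0.21437774344323635 -0.20186003187847185 c [0.5565127  0.00530051 0.088     ]
```

Both views agree to 2 mm, and the spacings come out at 76 and 72 mm as stated. The lid centre is about (0.5555, 0.006) with yaw near 0. I'll close the fingers, square up the tool and hover over plug0.

Emit:
{"api": "move_arm", "payload": {"series": [[[0,0.489,-0.338,0.063,0,0,0.23],[0,0.489,-0.338,0.063,0,0,0.23],[0,0.489,-0.338,0.063,0,0,0.23],[0,0.489,-0.338,0.063,0,0,0.23],[0,0.489,-0.338,0.063,0,0,0.23],[0,0.489,-0.338,0.063,0,0,0.23],[0,0.489,-0.338,0.063,0,0,0.23],[0,0.489,-0.338,0.063,0,0,0.23],[0,0.489,-0.338,0.063,0,0,0.23],[0,0.489,-0.338,0.063,0,0,0.23],[0,0.489,-0.338,0.063,0,0,0.23],[0,0.489,-0.338,0.063,0,0,0.23],[0,0.489,-0.338,0.063,0,0,0.23],[0,0.489,-0.338,0.063,0,0,0.23],[0,0.489,-0.338,0.063,0,0,0.23],[0,0.489,-0.338,0.063,0,0,0.23],[0,0.489,-0.338,0.063,0,0,0.23],[0,0.489,-0.338,0.063,0,0,0.23],[0,0.489,-0.338,0.063,0,0,0.23],[0,0.489,-0.338,0.063,0,0,0.23]]]}}

```text
clock: 1.87
tool_pos: [0.5183, -0.0713, 0.2411]
tcp_rot: [-3.141, -0.0, -0.002]
force: [0.1, -0.5, -0.7]
grip_width: -0.001
```

Emit:
{"api": "move_arm", "payload": {"series": [[[0,0.001,-0.001,0.035,0,0,0],[0,0.001,-0.001,0.065,0,0,0],[0,0.001,-0.001,0.073,0,0,0],[0,0.001,-0.001,0.073,0,0,0],[0,0.001,-0.001,0.073,0,0,0]]]}}

```text
clock: 2.28
tool_pos: [0.5193, -0.0707, 0.169]
tcp_rot: [-3.141, -0.0, -0.002]
force: [0.3, -1.0, 0.0]
grip_width: -0.001
```

Run:
```python
from h import *
for n in ("top","scene"):
    c=env.capture(n); p=c["pixels"]
    u,v=project(c,[.555,.006,.09]).astype(int)
    cv2.imwrite(f"pics/{n}1.png",cv2.resize(p[v-75:v+75,u-100:u+100,::-1],None,fx=4,fy=4)) 
    print(n,u,v)
print(env.sense()["tool_pos"],env.sense()["force"])
```

```text
top 270 216
scene 246 189
[ 0.5199746  -0.07076556  0.16975397] [ 0.84411981 -1.24059438  0.18430055]
```

View pics/scene1.png

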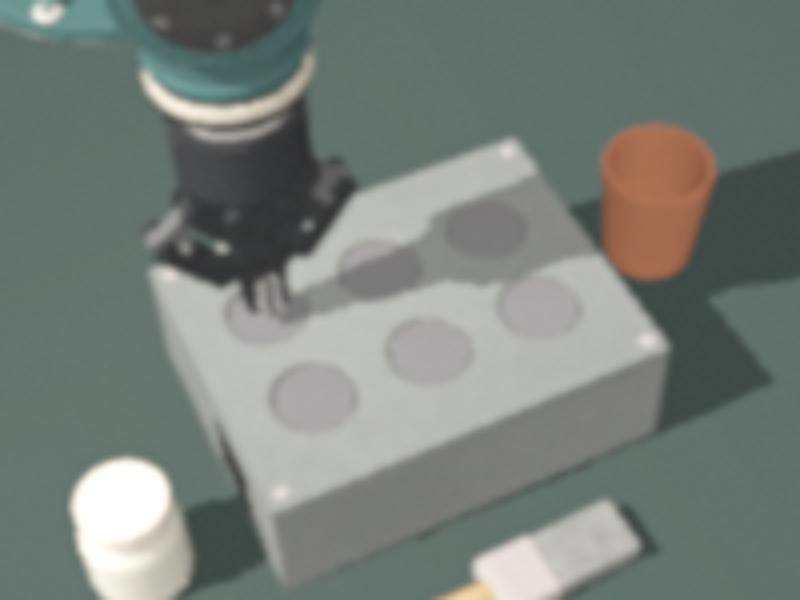

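The view shows the shut fingertips just above the front-right disc, near (265,310) in the crop, with the cup and jar clear. Now I'll press gently.

Emit:
{"api": "move_arm", "payload": {"series": [[[0,0,0.0,0.004,0,0,0],[0,0,0,0.007,0,0,0],[0,0,0,0.009,0,0,0],[0,0,0,0.01,0,0,0],[0,0,0,0.01,0,0,0],[0,0,0,0.01,0,0,0]]]}}

```text
clock: 2.88
tool_pos: [0.5202, -0.0708, 0.16]
tcp_rot: [3.141, -0.003, -0.002]
force: [-1.6, 0.1, 4.9]
grip_width: -0.001
```

Emit:
{"api": "move_arm", "payload": {"series": [[[0,0,0,0.001,0,0,0],[0,0,0,0.002,0,0,0],[0,0,0,0.002,0,0,0],[0,0,0,0.002,0,0,0]]]}}

```text
clock: 3.22
tool_pos: [0.5203, -0.0708, 0.1587]
tcp_rot: [3.141, -0.003, -0.002]
force: [-2.7, 1.3, 12.2]
grip_width: -0.0
```

12 N at about 2 mm, so plug0 is a blank. Next is plug1.

Emit:
{"api": "move_arm", "payload": {"series": [[[0,0,0,-0.015,0,0,0],[0,-0.001,-0.035,-0.015,0,0,0],[0,-0.001,-0.07,-0.015,0,0,0],[0,-0.001,-0.077,-0.015,0,0,0],[0,-0.001,-0.077,-0.01,0,0,0],[0,-0.001,-0.077,-0.005,0,0,0],[0,-0.001,-0.077,-0.002,0,0,0],[0,-0.001,-0.077,0,0,0,0],[0,-0.001,-0.077,0,0,0,0],[0,-0.001,-0.077,0,0,0,0],[0,-0.001,-0.077,0,0,0,0]]]}}

```text
clock: 4.13
tool_pos: [0.5194, 0.0057, 0.1587]
tcp_rot: [3.141, -0.003, -0.003]
force: [-0.7, -1.1, 1.7]
grip_width: -0.002
```

Force is much lower here at the same depth. I'll press a little deeper to make sure.

Emit:
{"api": "move_arm", "payload": {"series": [[[0,0,0,0.001,0,0,0],[0,0,0,0.0015,0,0,0],[0,0,0,0.0015,0,0,0],[0,0,0,0.0015,0,0,0]]]}}

```text
clock: 4.47
tool_pos: [0.5194, 0.0056, 0.1573]
tcp_rot: [3.14, -0.004, -0.003]
force: [-0.9, 1.3, 4.5]
grip_width: 0.004
```

Soft: 4.5 N at about 3.7 mm, so plug1 is the catch. I'll push it right down.

Emit:
{"api": "move_arm", "payload": {"series": [[[0,0,0,0.001,0,0,0],[0,0,0,0.002,0,0,0],[0,0,0,0.003,0,0,0],[0,0,0,0.0035,0,0,0],[0,0,0,0.0035,0,0,0],[0,0,0,0.0035,0,0,0]]]}}

```text
clock: 4.97
tool_pos: [0.5194, 0.0055, 0.1538]
tcp_rot: [3.14, -0.004, -0.003]
force: [-1.9, 0.7, 4.5]
grip_width: 0.001
```

Emit:
{"api": "move_arm", "payload": {"series": [[[0,0,0,0.0005,0,0,0],[0,0,0,0.0005,0,0,0],[0,0,0,0.0005,0,0,0],[0,0,0,0.0005,0,0,0],[0,0,0,0.0005,0,0,0],[0,0,0,0.0005,0,0,0],[0,0,0,-0.04,0,0,0],[0,0,0,-0.08,0,0,0],[0,0,0,-0.12,0,0,0],[0,0,0,-0.15,0,0,0],[0,0,0,-0.15,0,0,0],[0,-0.1,0.15,-0.15,0,0,0],[0,-0.1,0.15,-0.15,0,0,0],[0,-0.1,0.2,-0.15,0,0,0],[0,-0.1,0.2,-0.15,0,0,0],[0,-0.1,0.2,-0.15,0,0,0],[0,-0.1,0.2,-0.15,0,0,0],[0,-0.1,0.2,-0.15,0,0,0],[0,-0.1,0.2,-0.15,0,0,0]]]}}

```text
clock: 6.55
tool_pos: [0.418, -0.1947, 0.3032]
tcp_rot: [3.141, -0.003, -0.005]
force: [0.2, -0.4, -0.3]
grip_width: -0.003
```

Run:
```python
from h import *
c=env.capture("top"); cv2.imwrite("pics/top2.png",cv2.resize(c["pixels"][130:280,160:360,::-1],None,fx=4,fy=4))
s=env.sense(); print(s["tool_pos"],s["force"],s["joint_vel"].round(3) if hasattr(s["joint_vel"],'round') else s["joint_vel"])
```

```text
[ 0.41835046 -0.193957    0.30331357] [0.78410251 0.63841688 0.20081587] [ 0.029 -0.002  0.     0.001  0.001  0.001]
```

View pics/top2.png

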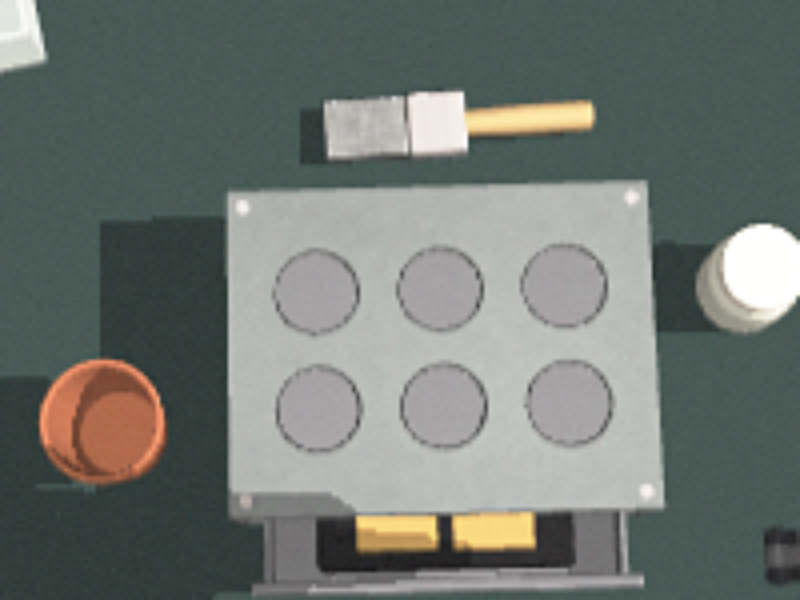

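The drawer is out: its front edge is at row ~583 of the crop and the lid's front edge at ~512, with the yellow batteries visible. The front-middle disc looks level with the others, and the cup, jar and brush look unmoved. I'll check the drawer travel and bystander shift by number, then hand in.

Run:
```python
from h import *
c=env.capture("top"); a=cv2.imread("pics/top0.png").astype(int)[:,:,::-1]; b=c["pixels"].astype(int)
print("drawer edge x",ray(c,(160+447/4,130+585/4),.058)[0],"box front x",.5555-.1)
for n,(u0,u1,v0,v1) in dict(cup=(165,205,215,255),jar=(333,365,180,216),brush=(236,315,148,174)).items():
    A,B=[x[v0:v1,u0:u1].astype(np.uint8) for x in (a,b)]
    print(n,cv2.phaseCorrelate(*[np.float32(cv2.cvtColor(x,cv2.COLOR_RGB2GRAY)) for x in (A,B)]))
s=env.sense(); print(s["joint_vel"],s["force"])
env.job_done()
```

```text
drawer edge x 0.4111407720073175 box front x 0.4555
cup ((0.09113765378050331, -0.2107848786646862), 0.8860693231225014)
jar ((0.03456671796936206, 0.0026426489538131648), 0.9937875241869025)
brush ((-0.00546138915434824, 0.47207192193290304), 1.0019465620870944)
[ 0.0163064  -0.00117763  0.00208854  0.00082333 -0.00196211 -0.00140022] [0.43453765 0.43496573 0.38995821]
the job is handed in; nothing more can be done
```

The battery drawer is out and the job is handed in, after about 7 s on the robot's clock. The catch was the front-middle disc (plug1).

- **Finding the catch:** plug0 gave 12 N at about 2 mm, so it was a blank. plug1 gave only about 4.5 N at 3.7 mm. I pushed it down about 7 mm, held it briefly, then lifted straight up and drew the hand away. I stopped there, so plug2 to plug5 were not tried.
- **Drawer:** in the top image its front stands about 44 mm out of the box, against 45 mm fully out.
- **Bystanders:** cup, jar and brush each shifted less than 0.5 px (about 1 mm) between the first and last images.
- **Touching nothing:** the wrist force was at its no-load noise level (under 1 N) and the hand was about 0.30 m up.
- **Not measured directly:** that the catch came back up was judged only by eye, from its disc looking level with the others in the last image.

No check failed or disagreed. The first two camera views differed by about 2 mm, which is within the stated calibration.

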